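# Trap the pop-out drawer

## Task

Press the red key beside the clear case with one fingertip so that its spring ejector pops the orange-fronted drawer out, and have the other finger already waiting over the drawer's track so that the drawer runs against it and is trapped part-way, opened by about 1 to 5 cm, before it slides off. Lift nothing, and leave the things around the case where they are. Finish holding: one finger still keeping the key down, and the drawer resting against the other.

Things in the scene. Friction and masses are not known exactly. Their poses are not given: they have to be found in the camera images.
- case: Fixed parts case. Origin at bench level under the middle of the shut drawer's outer front face; z up; the drawer comes out along -x. Clear shell x 5 to 95 mm, 53 mm wide, top 79 mm above the bench. White track (floor 30 mm above the bench, 56 mm wide, rims 6 mm high at y = +/-25 mm) ahead of it to x = -38 mm. The key is on the -y side. Nothing overhangs track or key.
- track_end (a point): Middle of the track's open end, on its floor, at case x = -38, y = 0, z = 30 mm. Beyond it the drawer falls off.
- drawer: Loose clear drawer 63 x 44 x 40 mm, about 90 g; orange front plate 44 mm wide, 5 thick, 30 to 70 mm above the bench. Origin under the middle of its outer face, x axis back into the case. A tab on its -y side (to y = -35, 44 to 56 mm above the bench) rests on the key's steel stop. Once freed, a damped spring drives it out at 0.1 to 0.2 m/s over 80 mm; it presses 1.5 to 3 N on what stops it.
- drawer_front (a point): Centre of the outer face of the drawer's orange front plate, 20 mm above the drawer's origin, 50 mm above the bench. Shut: case x = 0 (within 1 mm), y = 0. At case x = -10 to -50 mm the drawer is 10 to 50 mm open.
- key: Spring key: red plate 28 x 28 x 8 mm on a dark steel stem. It goes straight down 10 mm to a hard stop and springs back. It takes 2 N to start, 4.5 N at the bottom, plus up to 1.5 N of rubbing. About 6 mm down, its steel stop frees the drawer. Origin: the case's origin when the key is up, moving down with it.
- key_top (a point): Centre of the red plate's top: case x = -30, y = -64 mm, 60 mm above the bench when up, 50 when down. A fingertip here and one over the middle of the track 30 mm ahead of the shut drawer are level and 64 mm apart along the case's y; with the key down the second hangs 20 mm above the track floor, in front of the orange plate.
- iron_stand: Bystander: chrome soldering iron stand on a dark base 90 x 70 mm, 120 mm high, loose; origin under its middle. Leave it alone.
- probe_holder: Bystander: black probe holder block 55 x 40 x 60 mm with two upright probes, 115 mm high, loose; origin under its middle. Leave it alone.
- vice: Bystander: small aluminium vice 100 x 50 x 44 mm, loose; origin under its middle. Leave it alone.
- dish: Bystander: white ceramic dish, 90 mm across, 22 mm high, loose; origin under its middle. Leave it alone.
Not all that is in view belongs to the job. What is shaped like the case but purple or yellow is not meant.

How it is judged (in metres and radians):
On the way, in this order (a step that is already met when the one before it is completed fails the run):
1. a finger presses the key down at least 4 mm (z of key_top in the frame of case below 0.056 m and contact force between the fingers and key above 0.5 N).
2. the popped drawer is caught against a finger, 10 to 50 mm open (x of drawer_front in the frame of case between -0.05 and -0.01 m and contact force between the fingers and drawer above 0.3 N), for 0.2 s.
At the end, for the whole second after the job is handed in: The drawer is 10 to 50 mm open, level on its track (within 6 mm of its height and 0.15 rad), at rest and pressing against a finger with more than 0.3 N, while a finger keeps the key at least 5 mm down; each bystander is within 15 mm of where it stood (all of step 2 and z of key_top in the frame of case below 0.055 m and contact force between the fingers and key above 0.5 N and linear speed of drawer below 0.02 m/s and angle between drawer's own z axis and vertical below 0.15 rad and z of drawer in the frame of case between 0.026 and 0.036 m and distance of each of iron_stand, probe_holder, vice, dish from where it was at the start of the episode below 0.015 m); the arm keeps its last pose, push and grip.
It fails at once if the drawer slid away (more than 55 mm out) (x of drawer_front in the frame of case below -0.055 m).
It fails at once if the drawer was lifted or tipped (z of drawer in the frame of case above 0.04 m or angle between drawer's own z axis and vertical above 0.25 rad).
It fails at once if a bystander was pushed or lifted (distance of any of iron_stand, probe_holder, vice, dish from where it was at the start of the episode above 0.015 m).
It also fails if it takes over 29 s, if anything falls off the work surface, if the arm or the gripper's body presses on something with over 40 N, if the wrist force passes 120 N, or if a joint passes its speed limit or range.

## Robot

A 7-joint arm with a two-finger parallel gripper is mounted at the origin on the work surface. World frame = base frame: x ahead of the robot, y to its left, z up, the work surface at z = 0. Lengths are in mm, angles in rad, forces in N, time in s.
With the tool pointing down it reaches from about 400 to 875 mm from the base axis. Payload 4.4 kg.
Tool frame: the origin (TCP) lies on the centre line of the jaws, within the pads' length; the fingertips stand 25 mm ahead of it and the grasp point (between the pads) lies 6 mm ahead of it; x points along the fingers, y is the direction in which the jaws open and shut, and the axes are right-handed (so a half turn about x gives the same grasp; the last joint's range is limited). The gripper opens to 85 mm and grips with 20 to 120 N. Pads are 22 mm wide; open, the fingers measure 114 mm over their backs; the gripper's body (76 mm by 85 mm) begins 54 mm behind the grasp point. The pads swing forward as they close: fully open they stand 13 mm farther back than shut.
Start: joints at [-1.273, 0.628, 0.038, 1.517, -0.027, 0.996, -0.02], TCP at [231.266, 607.481, 256.313] pointing down, gripper open.
Joint ranges: [-3.06, 3.06], [-0.37, 2.12], [-1.25, 1.32], [0.18, 2.47], [-1.1, 4.24], [0.23, 1.98], [-2.94, 2.94]. Speed limits (rad/s): [2.57, 2.57, 3.14, 3.14, 3.14, 3.14, 3.14].

## Interface

Orientations are given as [roll, pitch, yaw] about the fixed x, y, z axes, in that order (R = Rz(yaw) Ry(pitch) Rx(roll)).
In Python, from cell import * gives the robot as it stands. The module is installed in compiled form; this text tells all that it offers.
- The arm moves only by the tool jog_arm, never from a script. Its argument "series" is a list of rows, each a list of 3 entries, a list of its own where there are three numbers: the turn, a rotation vector about the tool's x, y, z in degrees, then the shift along the tool's x, y, z in mm, then the gripper's target within -1 to 1 (shut at 1, half-way at 0, fully open at -1). In form: [[[rx, ry, rz], [dx, dy, dz], hand], ...]. A call has 1 to 8 rows; each row shifts and turns the commanded pose from where the row before left it, along the tool's axes as they then stand; what a row does not reach is not made up. A row lasts 1/8 s, in which the tool goes at most 62.5 mm and 10.7 degrees, less where a joint would pass 70% of its speed; a pose out of reach is approached as far as the arm can. A call is refused whole if a number of a shift passes 62.5 or a number of a turn 10.7, either way. A call with a gripper value outside its range is refused whole. The fingers move at their own pace and stop on an object; the grip force is fixed at half the most. Time passes only in rows, so rows that do not move let the fingers close. It gives the time, the measured TCP pose, the force and the opening at its end, in the units of the state.
- read_state(): the state, without advancing time (a new reading comes with each control period).
- get_image(name): name is "side" or "top" or "wrist"; returns a dict with "img" (420x560x3 uint8, red, green, blue), "range_z" (420x560 float32, mm along the optical axis (not along the pixel's ray), 0 where there is no reading), "fovy" (degrees; the focal length in pixels is half the picture's height over the tangent of half this angle, whatever the lens; pixels are square), "cx", "cy" (the principal point, pixels), "k1" (the pictures are not rectified: a ray, as slopes to the right and down, at radius r is drawn at 1 + k1 r^2 times it, then the intrinsics apply), "cam_to_world" (4x4, takes a point from camera to world coordinates). Camera axes: x right, y up, looking along -z (the intrinsics and any distortion apply to the point x, -y, -z); pixel columns grow to the right and rows downward; lengths in mm; the calibration is good to about 2 mm. A picture is of the moment at which its call begins.
- finish_job(): hands the job in, once; it reports no verdict.
The state is a dict: "clock": time; "qpos": joint angles; "qd": joint speeds; "tau": joint torques, N m; "eef_pos": TCP position; "tool_rot": TCP orientation; "force": force on the tool from outside, world axes, zero at the start; "torque": the same for the moment, N m; "width": finger opening in mm.
Only numpy, scipy, OpenCV 4.12 (cv2) and the standard library are available. Lean on these libraries where they do the work, as an engineer would, in place of code of your own. Each camera call takes 0.05 s, during which the arm holds its last target. There are 200 camera calls.

## Working session

There is one attempt and no reset: what is moved stays moved. The work goes in short steps, Python scripts to look and compute and a tool call to move; the robot and the scene stay as the last step left them, time stands still between calls to the robot, and variables do not carry over. Pictures are saved under pics/ and viewed, about 8 in all and at most 12, crops included, and the job is handed in when it is done.

Besides the shell and the picture viewer there is one more tool, called after "Call:" as name(argument=value, ...) on one line, values as JSON. jog_arm: Moves the arm, as the interface text tells. Its arguments: {"type":"object","properties":{"series":{"type":"array"}},"required":["series"]}

```bash
mkdir -p pics; cat > h.py <<'E'
from cell import *
import numpy as np, cv2
def grab(n):
    d=get_image(n); cv2.imwrite(f'pics/{n}_{read_state()["clock"]:.2f}.png',d['img'][...,::-1]); np.savez(f'{n}.npz',**d); return d
def K(d):
    f=d['img'].shape[0]/2/np.tan(np.radians(float(d['fovy']))/2)
    return np.array([[f,0,float(d['cx'])],[0,f,float(d['cy'])],[0,0,1]])
def rays(d,uv):
    p=cv2.undistortPoints(np.array(uv,float).reshape(-1,1,2),K(d),np.array([float(d['k1']),0,0,0])).reshape(-1,2)
    return np.c_[p[:,0],-p[:,1],-np.ones(len(p))]
def plane(d,uv,z):
    T=d['cam_to_world']; r=rays(d,uv)@T[:3,:3].T; o=T[:3,3]
    return o+r*((z-o[2])/r[:,2])[:,None]
def depth(d,uv):
    T=d['cam_to_world']; uv=np.array(uv).reshape(-1,2); z=np.array([d['range_z'][int(v),int(u)] for u,v in uv])
    return (rays(d,uv)*z[:,None])@T[:3,:3].T+T[:3,3]
E
python3 - <<'E'
from h import *
print(read_state())
for n in('top','side','wrist'):
    d=grab(n); print(n,d['fovy'],d['k1'],d['cam_to_world'].round(2).tolist())
E
ls pics
```

```text
{'clock': 0.0, 'qpos': array([-1.27279903,  0.62936011,  0.03843948,  1.51839223, -0.02700157,
        0.99627235, -0.01998058]), 'qd': array([ 0.00084759,  0.00026352,  0.00077904, -0.00065502,  0.00021424,
        0.00161725,  0.00015146]), 'tau': array([-4.56066446e-04, -5.63412380e+01,  1.22609474e+00, -1.93442738e+01,
        1.10578258e-02,  1.06927310e-02, -2.70627305e-05]), 'eef_pos': array([231.05016545, 606.92475324, 255.3721803 ]), 'tool_rot': array([-1.55847244,  1.56888224, -1.92224971]), 'force': array([-0.525999  , -0.64431824, -0.06847897]), 'torque': array([ 0.04465189,  0.02679249, -0.04442535]), 'width': 85.64162710278303}
top 51.86153088577142 -0.02750242619452773 [[-0.01, 0.99, -0.12, 335.81], [-1.0, -0.02, -0.02, 25.57], [-0.02, 0.12, 0.99, 1167.39], [0.0, 0.0, 0.0, 1.0]]
side 57.8765229161036 0.012087979813530922 [[0.87, 0.34, -0.36, 125.09], [-0.49, 0.58, -0.65, -625.14], [-0.01, 0.74, 0.67, 776.15], [0.0, 0.0, 0.0, 1.0]]
wrist 58.75656502695243 -0.05419740956846256 [[0.36, -0.9, -0.26, 165.73], [0.93, 0.34, 0.1, 631.66], [-0.0, -0.28, 0.96, 373.15], [0.0, 0.0, 0.0, 1.0]]
side_0.10.png
top_0.05.png
wrist_0.15.png
```

View pics/top_0.05.png

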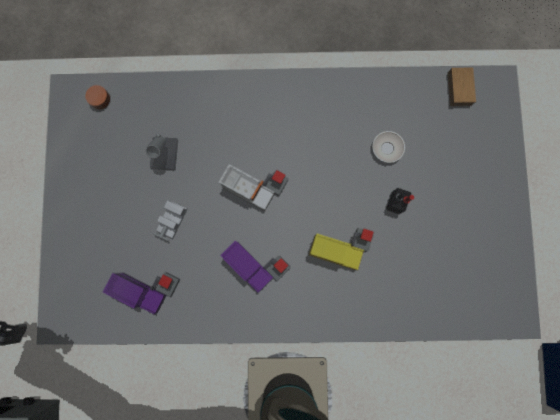

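View pics/side_0.10.png

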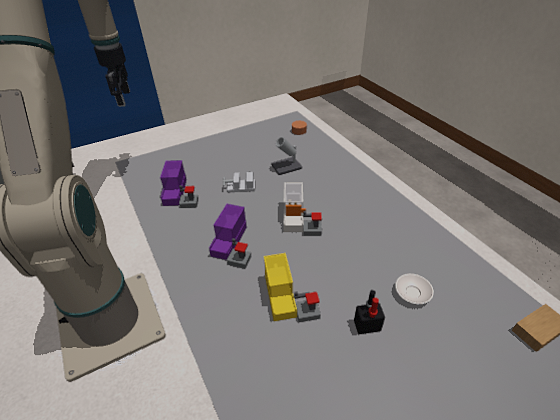

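The top view shows the clear case at about (240,183) with its track end near (262,198) and its red key at (278,178). In the side view they are at (293,200), key (315,217). The purple and yellow lookalikes are elsewhere. Next I measure the key and the track axis.

```bash
cat > m.py <<'E'
from h import *
def load(n): return dict(np.load(n+'.npz'))
def red(d,roi,orange=False):
    h=cv2.cvtColor(d['img'],cv2.COLOR_RGB2HSV).astype(int); 
    m=((h[...,0]<5)|(h[...,0]>174)) if not orange else ((h[...,0]>=6)&(h[...,0]<18))
    m=m&(h[...,1]>150)&(h[...,2]>90)
    z=np.zeros_like(m);x0,y0,x1,y1=roi;z[y0:y1,x0:x1]=1
    return (m&z)
E
python3 - <<'E'
from m import *
for n,roi,roo in(('top',(265,165,292,192),(240,170,280,212)),('side',(302,205,330,228),(280,190,307,225))):
    d=load(n)
    for o,r,z in((0,roi,60),(1,roo,50)):
        m=red(d,r,o); v,u=np.nonzero(m); uv=np.c_[u,v]
        P=depth(d,uv); print(n,o,len(u),uv.mean(0),'plane',plane(d,[uv.mean(0)],z).round(1),'depth med',np.median(P,0).round(1),'z pct',np.percentile(P[:,2],[5,50,95]).round(1))
        if o==0:
            k=P[:,2]>np.median(P[:,2])-4; print('  rect top',P[k].mean(0),cv2.minAreaRect(P[k][:,:2].astype(np.float32)))
            np.save(n+'key.npy',P[k])
d=load('top')
v,u=np.mgrid[150:220,210:300]; uv=np.c_[u.ravel(),v.ravel()]
P=depth(d,uv); sat=d['img'][150:220,210:300].reshape(-1,3).astype(int)
w=(sat.min(1)>170); 
print('z hist',np.histogram(P[:,2],bins=np.arange(-10,100,5)))
for lo,hi in((25,40),(65,85)):
    k=(P[:,2]>lo)&(P[:,2]<hi); print(lo,k.sum(),P[k].mean(0).round(1),cv2.minAreaRect(P[k][:,:2].astype(np.float32)))
H=P[:,2].reshape(70,90).clip(-5,90); 
a=cv2.resize(((H+5)*2.6).astype(np.uint8),None,fx=6,fy=6,interpolation=0)
b=cv2.resize(d['img'][150:220,210:300,::-1],None,fx=6,fy=6,interpolation=cv2.INTER_CUBIC)
s=load('side')['img'][175:245,270:340,::-1]
cv2.imwrite('pics/c1.png',cv2.resize(np.vstack([np.hstack([b,cv2.cvtColor(a,8)])]),(800,311)))
cv2.imwrite('pics/c2.png',cv2.resize(s,None,fx=7,fy=7,interpolation=cv2.INTER_CUBIC))
E
```

```text
top 0 80 [278.0625 176.6125] plane [[572.7  15.4  60. ]] depth med [572.5  15.5  59.3] z pct [55.5 59.3 62.4]
  rect top [572.5507228   15.38351135  59.27143851] ((573.2423706054688, 15.337760925292969), (22.542530059814453, 24.07085418701172), 61.75364685058594)
top 1 14 [256.5        190.14285714] plane [[539.7  72.6  50. ]] depth med [537.6  70.4  69.4] z pct [62.4 69.4 72.5]
side 0 65 [315.84615385 215.98461538] plane [[572.3  14.6  60. ]] depth med [571.8  12.6  61.7] z pct [57.5 61.7 64.1]
  rect top [571.80143777  13.08943125  61.82583311] ((572.5588989257812, 14.164167404174805), (24.695764541625977, 22.409475326538086), 57.52788162231445)
side 1 45 [294.04444444 206.51111111] plane [[546.1  89.5  50. ]] depth med [538.2  73.9  69.5] z pct [46.  69.5 74. ]
z hist (array([  54, 2059, 2453,   88,   24,  147,   85,  180,  135,   47,   33,
         13,   30,   91,   58,   35,  124,  546,   70,    0,    0]), array([-10,  -5,   0,   5,  10,  15,  20,  25,  30,  35,  40,  45,  50,
        55,  60,  65,  70,  75,  80,  85,  90,  95]))
25 362 [527.5  61.9  30.6] ((527.4906616210938, 89.62318420410156), (88.32655334472656, 136.93772888183594), 12.210064888000488)
65 775 [556.8 113.9  76.6] ((556.77978515625, 113.6598892211914), (97.37313842773438, 54.462921142578125), 59.92626190185547)
```

View pics/c1.png

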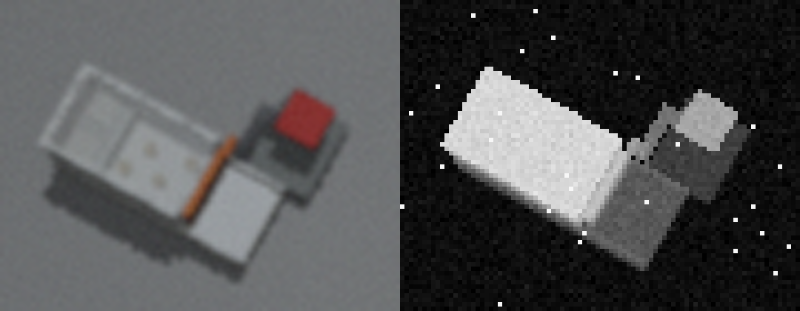

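The measurements agree. The key top is at (572.5,15.2,60). The shell rectangle is 97x54 mm centred at (556.8,113.7), yaw about 60°, which puts the origin at about (532.6,73) both ways. Now I plan the gross move.

```bash
cat > plan.py <<'E'
from m import *
from scipy.spatial.transform import Rotation as Ro
import sys
YAW=np.radians(60.3); O=np.array([532.6,73.0,0])
X=np.array([np.cos(YAW),np.sin(YAW),0]);Y=np.array([-X[1],X[0],0]);Z=np.array([0,0,1.])
def rel(cx,cy,tz,s=None):
    s=s or read_state(); R=Ro.from_euler('xyz',s['tool_rot']).as_matrix()
    T=O+cx*X+cy*Y+tz*Z; p=s['eef_pos']
    print('t',s['clock'],'case pos',((p-O)@np.c_[X,Y,Z]).round(1),'w',s['width'].round(1),'F',s['force'].round(2),'q',s['qpos'].round(2))
    for sg in(1,-1):
        G=np.c_[-Z,sg*Y,np.cross(-Z,sg*Y)]
        rv=np.degrees(Ro.from_matrix(R.T@G).as_rotvec())
        print(sg,'turn',rv.round(2),'shift if turned',(G.T@(T-p)).round(1),'shift now',(R.T@(T-p)).round(1))
if __name__=='__main__': rel(*map(float,sys.argv[1:]))
E
python3 plan.py -32 -32 160
```

```text
Traceback (most recent call last):
  File "plan.py", line 14, in <module>
    if __name__=='__main__': rel(*map(float,sys.argv[1:]))
                             ~~~^^^^^^^^^^^^^^^^^^^^^^^^^^
  File "plan.py", line 9, in rel
    print('t',s['clock'],'case pos',((p-O)@np.c_[X,Y,Z]).round(1),'w',s['width'].round(1),'F',s['force'].round(2),'q',s['qpos'].round(2))
                                                                      ^^^^^^^^^^^^^^^^
AttributeError: 'float' object has no attribute 'round'
```

```bash
sed -i "s/s\['width'\].round(1)/round(s['width'],1)/" plan.py; python3 plan.py -32 -32 160
```

```text
t 0.15 case pos [314.5 526.5 255.6] w 85.9 F [0.34 0.19 0.02] q [-1.27  0.63  0.04  1.52 -0.03  1.   -0.02]
1 turn [-8.114e+01 -6.000e-02  7.000e-02] shift if turned [  95.6 -558.5 -346.5] shift now [  96.2 -428.2  498.5]
-1 turn [9.886e+01 7.000e-02 6.000e-02] shift if turned [ 95.6 558.5 346.5] shift now [  96.2 -428.2  498.5]
```

Call:
jog_arm(series=[[[0,0,0],[0,-36,42],-0.17],[[0,0,0],[0,-36,42],-0.17],[[0,0,0],[0,-36,42],-0.17],[[0,0,0],[0,-36,42],-0.17],[[0,0,0],[0,-36,42],-0.17],[[0,0,0],[0,-36,42],-0.17],[[0,0,0],[0,-36,42],-0.17],[[0,0,0],[0,-36,42],-0.17]])

```text
clock: 1.15
eef_pos: [443.4, 217.2, 256.3]
tool_rot: [1.308, 1.571, 0.944]
force: [1.1, 0.3, 0.2]
width: 50.0
```

Call:
jog_arm(series=[[[10,0,0],[0,0,0],-0.17],[[10,0,0],[0,0,0],-0.17],[[10,0,0],[0,0,0],-0.17],[[10,0,0],[0,0,0],-0.17],[[10,0,0],[0,0,0],-0.17],[[10,0,0],[0,0,0],-0.17],[[10,0,0],[0,0,0],-0.17],[[10,0,0],[0,0,0],-0.17]])

```text
clock: 2.15
eef_pos: [442.6, 218.8, 256.2]
tool_rot: [-1.171, 1.57, -2.937]
force: [-0.7, -0.1, 0.0]
width: 49.9
```

```bash
python3 plan.py -32 -32 160
```

```text
t 2.15 case pos [ 82.  150.4 256.2] w 49.9 F [-0.67 -0.14  0.03] q [-0.83  0.44  0.45  1.95 -0.26  0.81 -0.44]
1 turn [-1.6147e+02 -3.0000e-02  2.0000e-02] shift if turned [  96.2 -182.4 -114. ] shift now [ 96.1 136.8 166.1]
-1 turn [1.853e+01 1.000e-02 2.000e-02] shift if turned [ 96.2 182.4 114. ] shift now [ 96.1 136.8 166.1]
```

Call:
jog_arm(series=[[[9.3,0,0],[0,0,0],-0.17],[[9.2,0,0],[0,0,0],-0.17],[[0,0,0],[0,45,28],-0.17],[[0,0,0],[0,45,28],-0.17],[[0,0,0],[0,46,29],-0.17],[[0,0,0],[0,46,29],-0.17],[[0,0,0],[48,0,0],-0.17],[[0,0,0],[48,0,0],-0.17]])

```text
clock: 3.15
eef_pos: [546.2, 29.5, 159.4]
tool_rot: [2.254, 1.569, 0.17]
force: [0.9, 0.7, -0.4]
width: 50.4
```

```bash
python3 plan.py -32 -32 120; python3 -c "
from h import *
grab('wrist');grab('side')"; ls pics
```

```text
t 3.15 case pos [-31.1 -33.4 159.4] w 50.4 F [ 0.89  0.66 -0.44] q [-0.39  0.65  0.44  1.91 -0.43  0.67 -0.2 ]
1 turn [-1.7973e+02  1.1000e-01 -9.0000e-02] shift if turned [39.4  1.4 -0.9] shift now [39.4 -1.4  0.9]
-1 turn [ 0.27 -0.06 -0.07] shift if turned [39.4 -1.4  0.9] shift now [39.4 -1.4  0.9]
c1.png
c2.png
side_0.10.png
side_3.25.png
top_0.05.png
wrist_0.15.png
wrist_3.20.png
```

View pics/wrist_3.20.png

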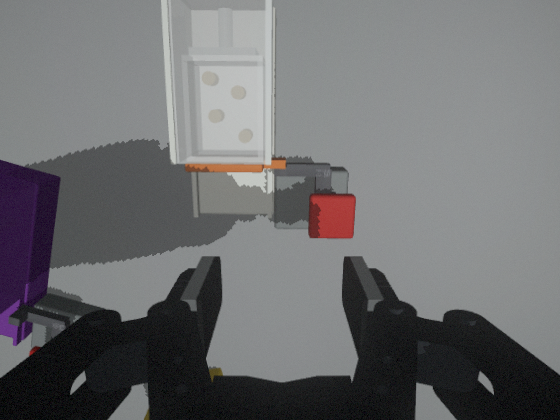

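Call:
jog_arm(series=[[[0,0,0],[20,-1,1],-0.17],[[0,0,0],[18,0,0],-0.17],[[0,0,0],[0,0,0],-0.17]])

```text
clock: 3.62
eef_pos: [544.2, 30.0, 122.8]
tool_rot: [-1.29, 1.57, 2.911]
force: [-0.2, -0.9, 0.6]
width: 49.9
```

```bash
python3 plan.py -32 -32 85; python3 -c "
from h import *
a=grab('side')['img'][150:270,240:400,::-1]
b=grab('wrist')['img'][:,:,::-1]
a=cv2.resize(a,None,fx=3,fy=3,interpolation=2)
cv2.imwrite('pics/c3.png',np.hstack([a,cv2.resize(b,(320,240)) if 0 else cv2.copyMakeBorder(cv2.resize(b,(320,240)),60,60,0,0,0)]))"
```

```text
t 3.625 case pos [-31.6 -31.4 122.8] w 49.9 F [-0.24 -0.94  0.57] q [-0.36  0.71  0.39  1.94 -0.46  0.59 -0.17]
1 turn [-1.7962e+02 -5.0000e-02  1.0000e-02] shift if turned [37.8 -0.6 -0.4] shift now [37.8  0.6  0.4]
-1 turn [0.38 0.01 0.03] shift if turned [37.8  0.6  0.4] shift now [37.8  0.6  0.4]
```

View pics/c3.png

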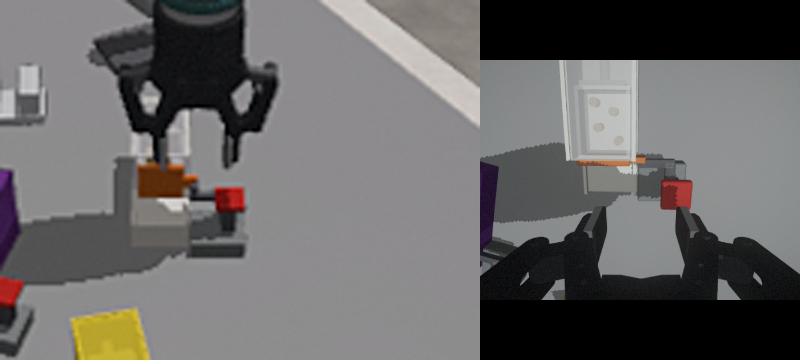

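The fingers straddle as planned: one in line with the key, the other over the track. I'll verify the key position with the wrist view and measure the tip geometry.

```bash
python3 - <<'E'
from plan import *
d=load('wrist'); m=red(d,(280,150,420,290)); v,u=np.nonzero(m); P=depth(d,np.c_[u,v]); k=abs(P[:,2]-60)<5
C=np.c_[X,Y,Z]
print('key',P[k].mean(0),'case',((P[k].mean(0)-O)@C).round(1), cv2.minAreaRect(P[k][:,:2].astype(np.float32)))
m=red(d,(150,120,330,290),True); v,u=np.nonzero(m); P=depth(d,np.c_[u,v]);k=abs(P[:,2]-68)<6
Q=(P[k]-O)@C; print('orange',k.sum(),np.percentile(Q,[2,50,98],axis=0).round(1))
# fingertips: lowest dark points in depth
v,u=np.mgrid[200:420,100:460]; uv=np.c_[u.ravel(),v.ravel()]; P=(depth(d,uv)-O)@C
z=d['range_z'][200:420,100:460].ravel()
k=(z>20)&(P[:,2]>85)&(P[:,2]<150)&(abs(P[:,0]+32)<30)
for s in(1,-1):
    q=P[k&(s*(P[:,1]+32)>0)]; lo=np.percentile(q[:,2],1); t=q[q[:,2]<lo+6]
    print('tip',s,len(q),lo.round(1),np.percentile(t,[3,50,97],axis=0).round(1))
E
```

```text
key [573.98612624  16.53341958  59.95564569] case [-28.5 -63.9  60. ] ((573.5772094726562, 15.43185806274414), (27.33283805847168, 27.256628036499023), 59.57002258300781)
orange 523 [[  0.1 -21.8  68.7]
 [  2.1  -5.   70. ]
 [  3.6  19.8  71.2]]
tip 1 3792 103.5 [[-41.3  -7.1 101.6]
 [-26.3  -6.9 106.7]
 [-20.6   2.7 109.3]]
tip -1 3756 103.7 [[-41.4 -66.9 102.1]
 [-26.2 -57.2 106.7]
 [-20.3 -56.9 109.5]]
```

Call:
jog_arm(series=[[[0,0,0],[16,0,0],-0.17],[[0,0,0],[16,0,0],-0.17],[[0,0,0],[4,0,0],-0.17],[[0,0,0],[0,0,0],-0.17]])

```text
clock: 4.22
eef_pos: [543.9, 29.6, 85.7]
tool_rot: [-0.924, 1.57, -3.007]
force: [-0.3, 0.9, 0.3]
width: 50.1
```

```bash
python3 plan.py -32 -32 73
```

```text
t 4.225 case pos [-32.1 -31.3  85.7] w 50.1 F [-0.35  0.88  0.34] q [-0.33  0.76  0.35  1.95 -0.5   0.51 -0.14]
1 turn [-1.7966e+02 -9.0000e-02  7.0000e-02] shift if turned [12.7 -0.7  0.1] shift now [12.7  0.7 -0.1]
-1 turn [0.34 0.04 0.05] shift if turned [12.7  0.7 -0.1] shift now [12.7  0.7 -0.1]
```

Call:
jog_arm(series=[[[0,0,0],[4,0,0],-0.17],[[0,0,0],[3,0,0],-0.17],[[0,0,0],[2,0,0],-0.17],[[0,0,0],[0,0,0],-0.17]])

```text
clock: 4.72
eef_pos: [544.6, 29.8, 77.5]
tool_rot: [2.017, 1.57, -0.066]
force: [-0.4, -0.4, 3.1]
width: 50.0
```

Call:
jog_arm(series=[[[0,0,0],[2,0,0],-0.17],[[0,0,0],[2,0,0],-0.17],[[0,0,0],[1,0,0],-0.17],[[0,0,0],[0,0,0],-0.17],[[0,0,0],[0,0,0],-0.17],[[0,0,0],[0,0,0],-0.17]])

```text
clock: 5.48
eef_pos: [544.6, 29.7, 72.4]
tool_rot: [1.765, 1.57, -0.318]
force: [1.4, -1.1, 4.2]
width: 50.4
```

```bash
python3 plan.py -32 -32 73; python3 -c "
from h import *
a=grab('side')['img'][150:270,240:400,::-1]
b=grab('wrist')['img'][:,:,::-1]
a=cv2.resize(a,None,fx=3,fy=3,interpolation=2)
cv2.imwrite('pics/c4.png',np.hstack([a,cv2.copyMakeBorder(cv2.resize(b,(320,240)),60,60,0,0,0)]))"
```

```text
t 5.475 case pos [-31.7 -31.9  72.4] w 50.4 F [ 1.38 -1.13  4.21] q [-0.32  0.78  0.33  1.96 -0.51  0.48 -0.13]
1 turn [-1.7964e+02  7.0000e-02 -1.0000e-02] shift if turned [-0.6 -0.1 -0.3] shift now [-0.6  0.1  0.3]
-1 turn [ 0.36 -0.01 -0.04] shift if turned [-0.6  0.1  0.3] shift now [-0.6  0.1  0.3]
```

View pics/c4.png

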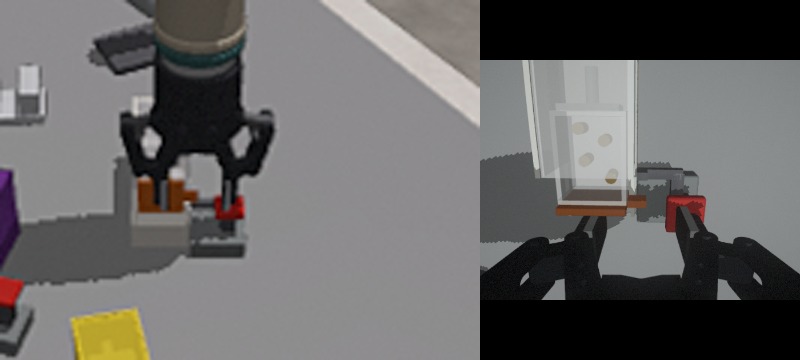

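The drawer has popped out and stands against the left finger, with the other finger on the red key. I'll press about 2 mm further for margin, then measure.

Call:
jog_arm(series=[[[0,0,0],[1,0,0],-0.17],[[0,0,0],[1,0,0],-0.17],[[0,0,0],[0,0,0],-0.17],[[0,0,0],[0,0,0],-0.17],[[0,0,0],[0,0,0],-0.17],[[0,0,0],[0,0,0],-0.17]])

```text
clock: 6.32
eef_pos: [544.8, 29.6, 71.6]
tool_rot: [2.245, 1.569, 0.162]
force: [-2.1, -1.0, 15.0]
width: 50.1
```

```bash
cat > chk.py <<'E'
from plan import *
rel(-32,-32,73); C=np.c_[X,Y,Z]; F=[]
for i in range(2):
    d=grab('wrist'); F+=[read_state()['force']@C]
    m=red(d,(300,150,420,330)); v,u=np.nonzero(m); P=(depth(d,np.c_[u,v])-O)@C; P=P[(abs(P[:,1]+64)<16)]
    print('key z',len(P),np.percentile(P[:,2],[5,25,50,75,95]).round(1))
    m=red(d,(80,170,300,400),True); v,u=np.nonzero(m); P=(depth(d,np.c_[u,v])-O)@C; P=P[abs(P[:,2]-69)<5]
    print('orange',len(P),np.percentile(P,[2,50,98],axis=0).round(1).tolist())
for i in range(10): get_image('side'); F+=[read_state()['force']@C]
print('F case mean',np.mean(F,0).round(2),'sd',np.std(F,0).round(2))
E
python3 chk.py
```

```text
t 6.325 case pos [-31.7 -32.1  71.6] w 50.1 F [-2.12 -0.96 14.98] q [-0.31  0.78  0.33  1.96 -0.51  0.48 -0.13]
1 turn [-1.7966e+02  1.2000e-01 -1.0000e-01] shift if turned [-1.4  0.1 -0.3] shift now [-1.4 -0.1  0.3]
-1 turn [ 0.34 -0.06 -0.08] shift if turned [-1.4 -0.1  0.3] shift now [-1.4 -0.1  0.3]
key z 2131 [48.7 49.3 49.8 50.2 50.8]
orange 1456 [[-20.7, -21.4, 68.8], [-18.3, -1.1, 70.0], [-16.2, 20.0, 71.1]]
key z 2137 [48.7 49.4 49.8 50.2 50.8]
orange 1450 [[-20.7, -21.3, 68.8], [-18.3, -1.0, 70.0], [-16.2, 20.0, 71.3]]
F case mean [-1.58  1.18 15.29] sd [0.49 0.49 0.45]
```

```bash
python3 -c "
from cell import *
print(finish_job())"
```

```text
the job is handed in; nothing more can be done
None
```

I pressed the red key with one finger, and the drawer popped out and was caught by the other finger, which was already over the track. I handed the job in at about 7 s, still holding both; `finish_job()` gives no verdict.

Last checks before handing in:
- **Key:** its top is 49.8 mm above the bench, so it is fully down on its hard stop. The arm pushes down on it with about 15 N.
- **Drawer:** the front is at case x of about -20.7 mm, so it is about 21 mm open. Its top edge is at 70 mm, so it sits on the track. It did not move between two looks.
- **Drawer against the finger:** the average force was about 1.6 N in the drawer's opening direction. That is near the low end of the 1.5 to 3 N expected, and single readings scatter by about 0.5 N.
- **Bystanders:** I did not measure them again afterwards. The arm's path stayed well clear of them.

No check failed. The key and shell measurements agreed on the case position to about 1 mm. The close wrist view put the key's plate centre 1.5 mm from that along x, which did not matter here.

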